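# Switch on the wood-burning bench

## Task

Switch on the wood-burning bench: first slowly press the round key on the long, low bench power box until it snaps over and stays in, then do the same with the round key on the wood-burning station, the taller box with the dial. Press gently, easing off when you feel the snap rather than ramming the key against its stop, and leave the square keys alone, they stay soft and switch nothing.

Things in the scene. Friction and masses are not known exactly. Their poses are not given: they have to be found in the camera images.
- power_round: Round black cap, 36 mm across, on the power box (grey, 90 mm deep (x), 180 long (y), 50 high), 40 mm from its centre towards +y. Top 64 mm above the bench, 10 above the cap's steel collar. Stroke 9 mm: 1 N rising to 4 N at 2.5 mm, gone by 5.5 mm, where it snaps to its rigid stop and stays; let go before, it springs up. Press near the centre at 10-30 mm/s. Origin: centre of its top; z up, x, y as the box.
- power_square: Square black key cap, 30 mm wide, flat, on the same power box, 80 mm from the round key towards the box's -y end, its top at the same height. Stays soft: 1 to 2 N down its 9 mm stroke, no snap, springs back up. Not wanted. Origin: centre of its top; z up, x, y as the box.
- burner_round: Round black cap, 36 mm across, on the station (aluminium, 130 mm deep (x), 160 long (y), 80 high, grey dial in front), 30 mm from its centre to +x, 38 to -y. Top 94 mm above the bench, 10 above the cap's steel collar. Stroke 9 mm: 1 N rising to 4 N at 2.5 mm, gone by 5.5 mm, where it snaps to its rigid stop and stays; let go before, it springs up. Press near the centre at 10-30 mm/s. Origin: centre of its top; z up, x, y as the box.
- burner_square: Square black key cap, 30 mm wide, flat, on the same station, 76 mm from its round key towards the station's +y end, its top at the same height. Stays soft: 1 to 2 N down its 9 mm stroke, no snap, springs back up. Not wanted. Origin: centre of its top; z up, x, y as the box.
Mind the look-alikes: they are no part of the job. What is shaped like the part that bears power_round but purple or red is not meant. Leave any purple look-alike of the part that bears burner_round alone.

How it is judged (in metres and radians):
On the way, in this order (a step that is already met when the one before it is completed fails the run):
1. the round key of the bench power box has snapped in (height (world z) of power_round below 0.0565 m), for 0.2 s.
2. then the round key of the wood-burning station has snapped in (height (world z) of burner_round below 0.0865 m), for 0.2 s.
At the end, for the whole second after the job is handed in: Both round keys have snapped over and stay in, at least 7.5 mm below their starting height, pressed in the order power box, then station; both square keys are up (within 2 mm) (height (world z) of power_round below 0.0565 m and height (world z) of burner_round below 0.0865 m and not (height (world z) of power_square below 0.062 m) and not (height (world z) of burner_square below 0.092 m)); the robot touches nothing.
It fails at once if a square key was pushed in by more than 5 mm (height (world z) of power_square below 0.059 m or height (world z) of burner_square below 0.089 m).
It fails at once if a round key was rammed (pressed with more than 40 N) (contact force between any of power_round, burner_round and anything else above 40 N).
It fails at once if a round key was punched in fast (more than 0.15 m/s) instead of being pressed slowly (linear speed of any of power_round, burner_round above 0.15 m/s).
It also fails if it takes over 58 s, if anything falls off the work surface, if the arm or the gripper's body presses on something with over 40 N, if the wrist force passes 120 N, or if a joint passes its speed limit or range.

## Robot

A 6-joint arm with a two-finger parallel gripper is mounted at the origin on the work surface. World frame = base frame: x ahead of the robot, y to its left, z up, the work surface at z = 0. Lengths are in mm, angles in rad, forces in N, time in s.
With the tool pointing down it reaches from about 275 to 750 mm from the base axis. Payload 10.2 kg.
Tool frame: the origin (TCP) lies at the very end of the fingers, on their centre line; the grasp point (between the pads) lies 19 mm behind it; z points along the fingers, x is the direction in which the jaws open and shut, and the axes are right-handed (so a half turn about z gives the same grasp; the last joint's range is limited). The gripper opens to 85 mm and grips with 20 to 120 N. Pads are 22 mm wide; open, the fingers measure 114 mm over their backs; the gripper's body (76 mm by 85 mm) begins 54 mm behind the grasp point. The pads swing forward as they close: fully open they stand 13 mm farther back than shut.
Start: joints at [-1.448, 0.313, 1.498, -0, 1.331, -0.223], TCP at [177.936, -493.933, 231.294] pointing down, gripper open.
Joint ranges: [-2.94, 2.94], [-0.97, 2.17], [0.19, 2.56], [-1.23, 4.37], [0.02, 3.11], [-2.88, 2.88]. Speed limits (rad/s): [2.39, 2.39, 3.01, 3.14, 3.14, 3.14].

## Interface

Orientations are given as a unit quaternion [w, x, y, z].
In Python, from rig import ctrl, cams gives the robot as it stands.
- The arm moves only by the tool play_rows, never from a script. Its argument "steps" is a list of rows, each a list of 2 entries, a list of its own where there are three numbers: the shift along the tool's x, y, z normalised to -1 to 1, where 1 is 0.75 m, then the turn, a rotation vector about the tool's x, y, z normalised to -1 to 1, where 1 is 45 degrees. A call has 1 to 20 rows; each row shifts and turns the commanded pose from where the row before left it, along the tool's axes as they then stand; what a row does not reach is not made up. A row lasts 1/10 s, in which the tool goes at most 50 mm and 8.59 degrees, less where a joint would pass 70% of its speed; a pose out of reach is approached as far as the arm can. A call with a number of a shift or a turn outside -1 to 1 is refused whole. A call with a gripper value outside its range is refused whole. "grip" is the closure, from 0 (fully open) to 1 (shut), set as the call begins (left out, the last holds). The fingers move at their own pace and stop on an object; "squeeze" is the grip in N (left out, the last holds). Time passes only in rows, so rows that do not move let the fingers close. It gives the time, the measured TCP pose, the force and the opening at its end, in the units of the state.
- ctrl.sense(): the state, without advancing time (a new reading comes with each control period).
- cams.capture(name): name is "scene" or "side" or "wrist"; returns the picture (420x560x3 uint8, red, green, blue); there is no depth.
- cams.camera_info(name): a dict with "fx", "fy", "cx", "cy" (pixels), "xyz" and "attitude" of the camera in the world. Camera axes: x right, y up, looking along -z (the intrinsics and any distortion apply to the point x, -y, -z); pixel columns grow to the right and rows downward; lengths in mm; the calibration is good to about 2 mm. A picture is of the moment at which its call begins: read the wrist's pose just before it. camera_info takes no time and is no camera call; for the wrist camera it gives the pose at the moment of the call.
- ctrl.finish_job(): hands the job in, once; it reports no verdict.
Trained networks look in the newest picture that a camera, given by its name, has taken for a name from the list of things; names that differ only in an ending like _2 or _b are one class to them, and where a whole thing is asked for, a point or a joint stands for the part that bears it (a point fixed in the world has none). Each returns a list of dicts, best first, with "p" (0 to 1); they miss things now and then, are a little off and sometimes report something else, mostly with a low value. They report only what shows in the picture. A call takes as long as a camera call. They do not tell look-alikes from the thing itself.
- cams.search_frame(camera, thing): "rect" ([centre column, centre row, width, height] in pixels, round what is visible of it).
- cams.tip_of(camera, thing): "pixel" ([column, row] in pixels: a listed point, or the origin of a listed thing).
The state is a dict: "time_s": time; "joints": joint angles; "dq": joint speeds; "tau": joint torques, N m; "eef_pos": TCP position; "ee_rot": TCP orientation; "force": force on the tool from outside, world axes, zero at the start; "wrist_torque": the same for the moment, N m; "grip_width": opening from 0.0 (shut) to 1.0 (fully open).
Only numpy, scipy, OpenCV 4.12 (cv2) and the standard library are available. Lean on these libraries where they do the work, as an engineer would, in place of code of your own. Each camera call takes 0.05 s, during which the arm holds its last target.

## Working session

There is one attempt and no reset: what is moved stays moved. The work goes in short steps, Python scripts to look and compute and a tool call to move; the robot and the scene stay as the last step left them, time stands still between calls to the robot, and variables do not carry over. Pictures are saved under pics/ and viewed, and the job is handed in when it is done.

Besides the shell and the picture viewer there is one more tool, called after "Emit:" as name([rows], argument=value, ...), one row to a line, values as JSON. play_rows: Moves the arm, as the interface text tells. Its arguments: {"type":"object","properties":{"steps":{"type":"array"},"grip":{"type":"number"},"squeeze":{"type":"number"}},"required":["steps"]}

```bash
ls; mkdir -p pics; python3 - <<'E'
from rig import ctrl, cams
import cv2
print(ctrl.sense())
for n in("scene","side","wrist"):
    print(n,cams.camera_info(n))
    im=cams.capture(n); cv2.imwrite(f"pics/{n}0.png",im[:,:,::-1])
    for t in("power_round","burner_round","power_square","burner_square"):
        print(n,t,[(d['p'],d['pixel']) for d in cams.tip_of(n,t)][:5])
E
```

```text
pics
{'time_s': 0.0, 'joints': array([-1.44842492e+00,  3.13436383e-01,  1.49846696e+00,  5.65966385e-06,
        1.33102371e+00, -2.23446333e-01]), 'dq': array([-0.00038142, -0.00054173,  0.00063625,  0.00103267, -0.00070054,
       -0.00096641]), 'tau': array([ 1.30491761e-03, -4.12268543e+01, -2.59734017e+01,  5.92960689e-06,
        4.27687308e-03,  3.31429817e-05]), 'eef_pos': array([ 177.88990499, -493.65198453,  230.73080794]), 'ee_rot': array([-4.96855635e-04,  8.18218875e-01, -5.74906451e-01, -4.45308634e-04]), 'force': array([ 0.04592981,  0.16376607, -0.09003411]), 'wrist_torque': array([-0.01848109, -0.01067196,  0.01105988]), 'grip_width': 1.0039732323880515}
scene {'fx': 390.4632125152797, 'fy': 390.4632125152797, 'cx': 273.7405735109825, 'cy': 214.90601689009603, 'xyz': array([1348.56920541, -453.77646612,  801.2135432 ]), 'attitude': array([0.71475911, 0.3533934 , 0.2614888 , 0.54392658])}
scene power_round [(0.65, [254.6, 181.8]), (0.58, [365.7, 178.8]), (0.52, [408.1, 213.6])]
scene burner_round [(0.67, [267.8, 225.4]), (0.41, [103.6, 220.6]), (0.36, [387.9, 220.3])
[... 408 characters left out ...]
de power_round [(0.62, [307.9, 149.3]), (0.62, [217.8, 221.5]), (0.4, [239.4, 154.2])]
side burner_round [(0.64, [317.8, 216.3]), (0.61, [271.9, 370.6])]
side power_square [(0.61, [304.4, 162.6]), (0.58, [236.8, 164.9]), (0.45, [214.2, 240.0])]
side burner_square [(0.69, [268.2, 335.6]), (0.47, [311.5, 201.7])]
wrist {'fx': 289.7221129823497, 'fy': 289.7221129823497, 'cx': 279.8161240664694, 'cy': 208.39730206851291, 'xyz': array([ 251.35043527, -468.16035987,  373.20168083]), 'attitude': array([ 0.80826954, -0.12465771,  0.08822161, -0.56866313])}
wrist power_round [(0.59, [2.9, 3.3])]
wrist burner_round []
wrist power_square [(0.7, [89.0, 40.0])]
wrist burner_square [(0.93, [485.0, 28.7])]
```

View pics/scene0.png

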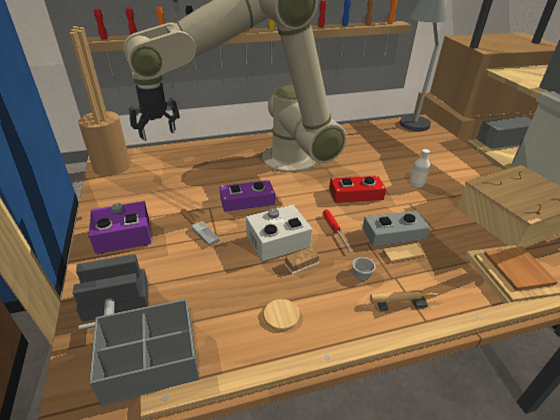

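View pics/side0.png

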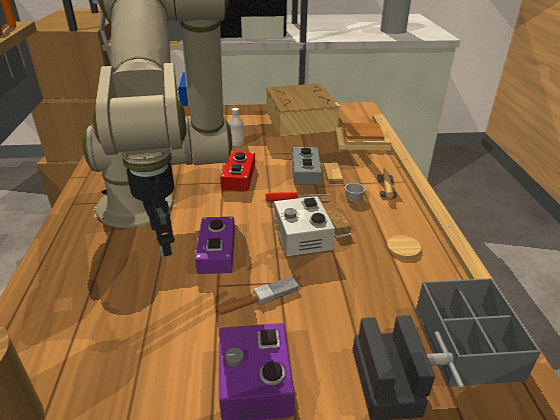

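View pics/wrist0.png

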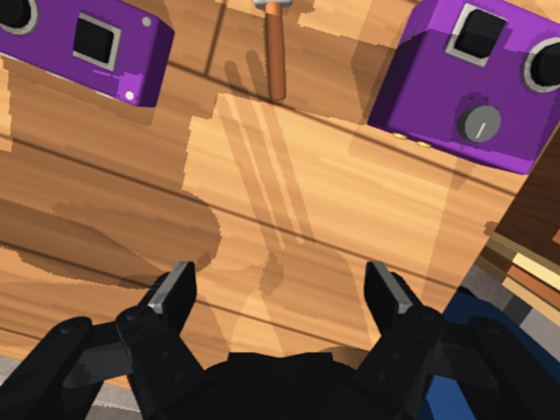

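The candidates for the power box in the scene view are purple (254,182), red (366,179) and grey (408,214), and I choose grey. For the station they are purple (104,221) and aluminium/white (268,225), and I choose the white one. Next I'll triangulate both and check close crops.

```bash
cat > h.py <<'E'
import numpy as np
from scipy.spatial.transform import Rotation as R
def ray(ci,p):
    w,x,y,z=ci["attitude"]
    d=R.from_quat([x,y,z,w]).apply([(p[0]-ci["cx"])/ci["fx"],-(p[1]-ci["cy"])/ci["fy"],-1.])
    return np.array(ci["xyz"]),d
def onz(ci,p,z):
    o,d=ray(ci,p); return o+d*(z-o[2])/d[2]
def proj(ci,P):
    w,x,y,z=ci["attitude"]
    c=R.from_quat([x,y,z,w]).inv().apply(np.array(P)-ci["xyz"])
    return ci["cx"]+ci["fx"]*c[0]/-c[2], ci["cy"]-ci["fy"]*c[1]/-c[2]
E
python3 - <<'E'
from rig import ctrl, cams
from h import *
import cv2
s=cams.camera_info("scene");d=cams.camera_info("side")
for n,a,b,z in(("pr",(408.1,213.6),(307.9,149.3),64),("ps",(385.1,218.7),(304.4,162.6),64),("br",(267.8,225.4),(317.8,216.3),94),("bs",(292.5,221.5),(311.5,201.7),94)):
    print(n,onz(s,a,z).round(1),onz(d,b,z).round(1))
a=cv2.imread("pics/scene0.png");b=cv2.imread("pics/side0.png")
A=[cv2.resize(x,(400,300),interpolation=cv2.INTER_CUBIC) for x in(a[185:260,350:450],a[190:265,230:330],b[130:190,270:350],b[185:260,255:355])]
cv2.imwrite("pics/crop1.png",np.vstack([np.hstack(A[:2]),np.hstack(A[2:])]))
E
```

```text
pr [539.  216.9  64. ] [560.9 206.5  64. ]
ps [543.5 135.   64. ] [537.  113.5  64. ]
br [ 517.1 -229.    94. ] [ 527.7 -230.2   94. ]
bs [ 518.4 -155.4   94. ] [ 520.8 -160.9   94. ]
```

View pics/crop1.png

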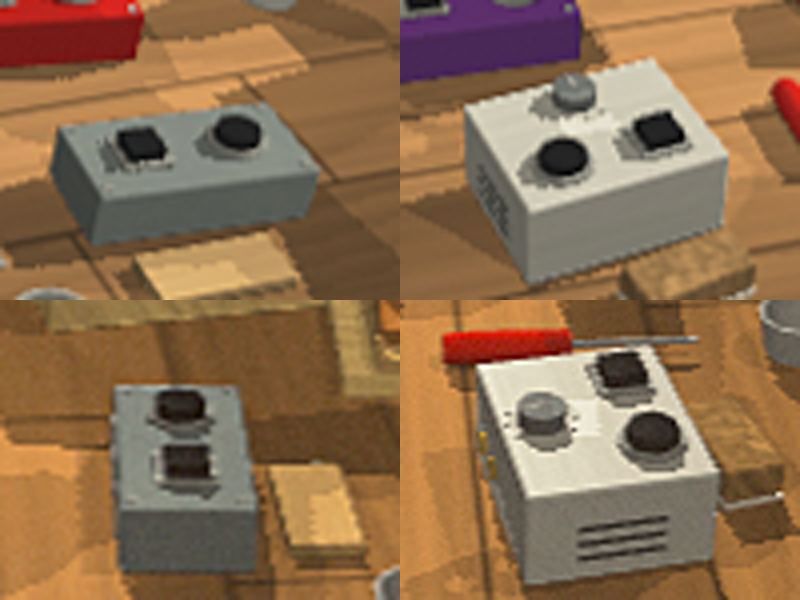

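```bash
cat >> h.py <<'E'
def toolR(s):
    w,x,y,z=s["ee_rot"]; return R.from_quat([x,y,z,w])
def rows(s,target):
    d=toolR(s).inv().apply(np.array(target)-s["eef_pos"]); return d, d/750
E
python3 - <<'E'
from rig import ctrl, cams
from h import *
s=ctrl.sense();ci=cams.camera_info("wrist")
print(onz(ci,(280,208),64), onz(ci,(280,120),64))
for T in((450,170,230),(470,180,230)):
    c2=dict(ci);c2["xyz"]=ci["xyz"]+np.array(T)-s["eef_pos"]
    print(T,rows(s,T),proj(c2,(545,212,64)),proj(c2,(541,128,64)))
E
```

```text
[ 159.61556244 -501.04256126   64.        ] [ 248.27470702 -469.21690235   64.        ]
(450, 170, 230) (array([-532.40487598, -481.00700858,    1.28076179]), array([-0.70987317, -0.64134268,  0.00170768])) (np.float64(271.95210454584645), np.float64(89.22720120365497)) (np.float64(348.4214062545906), np.float64(123.17313176390483))
(470, 180, 230) (array([-535.03359058, -503.21263533,    1.28006595]), array([-0.71337812, -0.67095018,  0.00170675])) (np.float64(274.76612513243685), np.float64(112.92349127628958)) (np.float64(349.4498376007666), np.float64(145.3603806256108))
```

Emit:
play_rows([
  [[-0.0396, -0.0373, 0], [0, 0, 0]],
  [[-0.0396, -0.0373, 0], [0, 0, 0]],
  [[-0.0396, -0.0373, 0], [0, 0, 0]],
  [[-0.0396, -0.0373, 0], [0, 0, 0]],
  [[-0.0396, -0.0373, 0], [0, 0, 0]],
  [[-0.0396, -0.0373, 0], [0, 0, 0]],
  [[-0.0396, -0.0373, 0], [0, 0, 0]],
  [[-0.0396, -0.0373, 0], [0, 0, 0]],
  [[-0.0396, -0.0373, 0], [0, 0, 0]],
  [[-0.0396, -0.0373, 0], [0, 0, 0]],
  [[-0.0396, -0.0373, 0], [0, 0, 0]],
  [[-0.0396, -0.0373, 0], [0, 0, 0]],
  [[-0.0396, -0.0373, 0], [0, 0, 0]],
  [[-0.0396, -0.0373, 0], [0, 0, 0]],
  [[-0.0396, -0.0373, 0], [0, 0, 0]],
  [[-0.0396, -0.0373, 0], [0, 0, 0]],
  [[-0.0396, -0.0373, 0], [0, 0, 0]],
  [[-0.0396, -0.0373, 0], [0, 0, 0]],
  [[0, 0, 0], [0, 0, 0]],
  [[0, 0, 0], [0, 0, 0]],
], grip=1)

```text
time_s: 2.75
eef_pos: [470.3, 180.0, 230.9]
ee_rot: [0.0, 0.819, -0.574, -0.0]
force: [-0.1, 0.3, 0.3]
grip_width: -0.002
```

```bash
python3 - <<'E'
from rig import ctrl, cams
from h import *
import cv2
ci=cams.camera_info("wrist")
im=cams.capture("wrist"); cv2.imwrite("pics/wrist1.png",im[:,:,::-1])
s=ctrl.sense();print(s)
for t in("power_round","power_square"):
    for d in cams.tip_of("wrist",t): print(t,d,onz(ci,d['pixel'],64))
g=im.max(2)
print(onz(ci,(280,120),64))
E
```

```text
{'time_s': 2.8, 'joints': array([ 1.31267370e-01,  2.65378333e-01,  1.56148171e+00, -2.95869741e-04,
        1.31532444e+00,  1.35617953e+00]), 'dq': array([-0.02263669, -0.01496859,  0.0091771 ,  0.00044753, -0.00012965,
       -0.00046306]), 'tau': array([ 1.06781647e+00, -3.81325829e+01, -2.61311620e+01,  4.17853799e-02,
       -1.18974358e-02,  2.05332739e-02]), 'eef_pos': array([470.19736622, 179.31405894, 231.13060468]), 'ee_rot': array([ 3.05674357e-04,  8.18260008e-01, -5.74848199e-01, -1.20879562e-04]), 'force': array([ 0.1885968 , -0.47673715,  0.58724219]), 'wrist_torque': array([0.0283235 , 0.00506471, 0.03685226]), 'grip_width': -0.001899133090011844}
power_round {'pixel': [230.4, 293.9], 'p': 0.9} [326.58840378 192.70876629  64.        ]
power_round {'pixel': [273.6, 105.3], 'p': 0.66} [551.57945338 215.60559874  64.        ]
power_square {'pixel': [347.0, 139.3], 'p': 0.77} [546.0302948  132.73163245  64.        ]
[540.468395   204.76224894  64.        ]
```

View pics/wrist1.png

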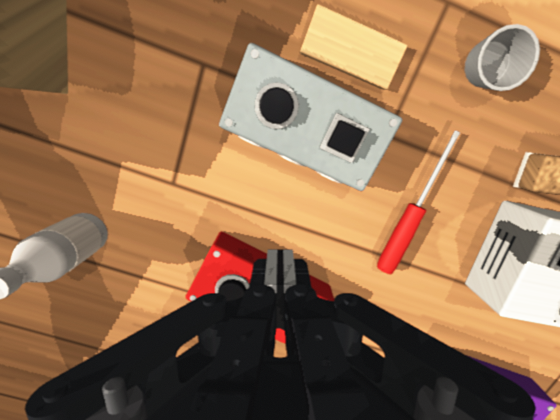

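The grey box shows its round key at about (277,105) and its square key at (346,138). The red look-alike lies under the fingers and isn't wanted. I'll refine the centre by segmenting the dark cap.

```bash
cat >> h.py <<'E'
def caps(im,win,ci,z):
    import cv2
    x0,x1,y0,y1=win
    m=(im[y0:y1,x0:x1].max(2)<50).astype(np.uint8)
    n,l,st,c=cv2.connectedComponentsWithStats(m)
    for i in range(1,n):
        if st[i,4]>300: 
            p=c[i]+[x0,y0]; print(p.round(1),st[i],onz(ci,p,z).round(1))
E
python3 - <<'E'
from rig import ctrl, cams
from h import *
import cv2
ci=cams.camera_info("wrist"); s=ctrl.sense()
im=cv2.imread("pics/wrist1.png")[:,:,::-1]
caps(im,(240,380,70,170),ci,64)
b=cv2.imread("pics/wrist1.png")
cv2.imwrite("pics/crop2.png",cv2.resize(b[60:180,220:380],(800,600)))
E
```

```text
[276.4 105.1] [ 21  18  32  35 898] [552.9 211.6  64. ]
[345.5 138. ] [ 88  51  36  35 765] [546.7 133.2  64. ]
```

View pics/crop2.png

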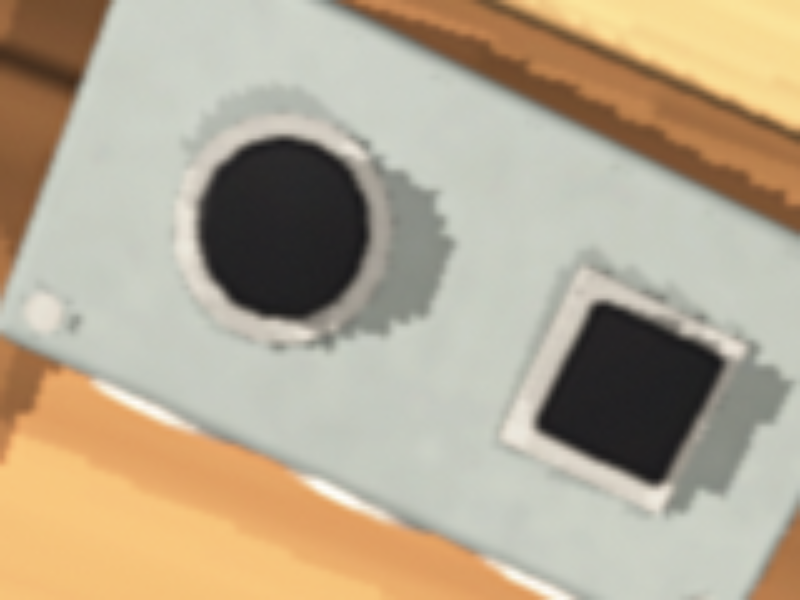

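```bash
python3 - <<'E'
from rig import ctrl, cams
from h import *
s=ctrl.sense(); print(s["eef_pos"]); print(rows(s,(552,211,80)))
E
```

```text
[470.30542482 178.80770886 231.46017276]
(array([ -2.72498945, -87.75635921, 151.46592688]), array([-0.00363332, -0.11700848,  0.20195457]))
```

Emit:
play_rows([
  [[-0.001, -0.039, 0], [0, 0, 0]],
  [[-0.001, -0.039, 0], [0, 0, 0]],
  [[-0.001, -0.039, 0], [0, 0, 0]],
  [[0, 0, 0.04], [0, 0, 0]],
  [[0, 0, 0.04], [0, 0, 0]],
  [[0, 0, 0.04], [0, 0, 0]],
  [[0, 0, 0.04], [0, 0, 0]],
  [[0, 0, 0.04], [0, 0, 0]],
  [[0, 0, 0], [0, 0, 0]],
  [[0, 0, 0], [0, 0, 0]],
  [[0, 0, 0], [0, 0, 0]],
])

```text
time_s: 4.0
eef_pos: [553.3, 211.4, 83.4]
ee_rot: [-0.001, 0.818, -0.575, 0.001]
force: [0.0, 0.3, 0.4]
grip_width: 0.003
```

```bash
python3 - <<'E'
from rig import ctrl, cams
from h import *
import cv2
ci=cams.camera_info("wrist")
im=cams.capture("wrist"); cv2.imwrite("pics/wrist2.png",im[:,:,::-1])
s=ctrl.sense();print(s["eef_pos"],s["force"],s["time_s"])
print(proj(ci,(552,211,64)),proj(ci,s["eef_pos"]))
b=cams.capture("side");a=cams.capture("scene")
cv2.imwrite("pics/two2.png",np.hstack([cv2.resize(b[100:190,250:370],(400,300)),cv2.resize(a[160:250,340:460],(400,300))])[:,:,::-1])
E
```

```text
[553.24229032 211.46711149  83.3308293 ] [ 0.50928893 -0.8617013   0.0543741 ] 4.05
(np.float64(278.9456928586158), np.float64(252.0931568090802)) (np.float64(278.7978817511407), np.float64(265.501437088806))
```

View pics/wrist2.png

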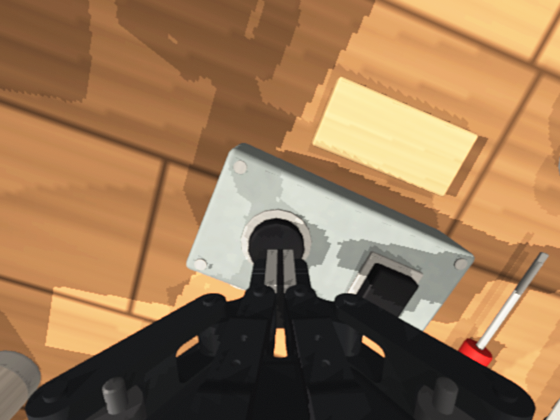

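View pics/two2.png

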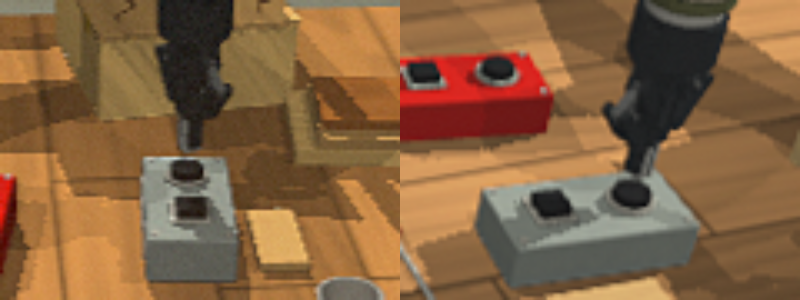

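```bash
python3 - <<'E'
from rig import ctrl, cams
from h import *
import cv2
ci=cams.camera_info("wrist")
for p in((276.5,219),(250,245),(303,245),(276.5,245)): print(onz(ci,p,64))
for a in np.linspace(0,6.28,9)[:8]: print(np.round(proj(ci,(552+18*np.cos(a),211+18*np.sin(a),64)),0))
b=cv2.imread("pics/wrist2.png")
cv2.imwrite("pics/crop3.png",cv2.resize(b[190:310,200:360],(800,600)))
E
```

```text
[571.56802432 219.90218397  64.        ]
[550.40244235 229.4301744   64.        ]
[561.24774976 199.20523302  64.        ]
[555.82528937 214.31716496  64.        ]
[290. 226.]
[267. 227.]
[251. 243.]
[253. 263.]
[270. 277.]
[292. 276.]
[307. 261.]
[307. 241.]
```

View pics/crop3.png

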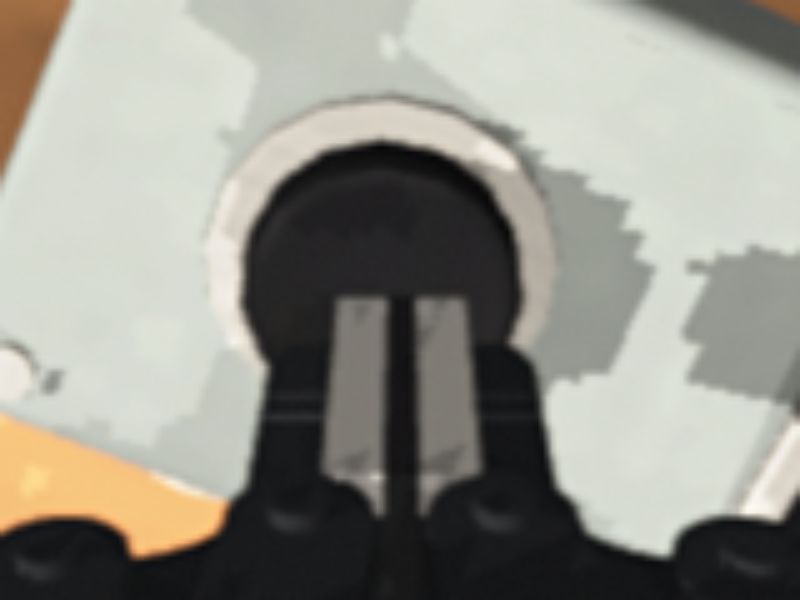

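Emit:
play_rows([
  [[0, 0, 0.004], [0, 0, 0]],
  [[0, 0, 0.004], [0, 0, 0]],
  [[0, 0, 0.004], [0, 0, 0]],
  [[0, 0, 0.004], [0, 0, 0]],
  [[0, 0, 0.004], [0, 0, 0]],
  [[0, 0, 0.002], [0, 0, 0]],
  [[0, 0, 0.002], [0, 0, 0]],
  [[0, 0, 0.002], [0, 0, 0]],
  [[0, 0, 0.002], [0, 0, 0]],
])

```text
time_s: 5.05
eef_pos: [552.2, 211.6, 60.5]
ee_rot: [0.0, 0.818, -0.575, -0.0]
force: [-1.9, -1.1, 3.4]
grip_width: 0.001
```

Emit:
play_rows([
  [[0, 0, 0.002], [0, 0, 0]],
])

```text
time_s: 5.15
eef_pos: [552.3, 211.6, 58.7]
ee_rot: [-0.0, 0.818, -0.575, 0.0]
force: [0.1, 0.1, 0.5]
grip_width: -0.002
```

Emit:
play_rows([
  [[0, 0, 0.0013], [0, 0, 0]],
  [[0, 0, 0], [0, 0, 0]],
])

```text
time_s: 5.35
eef_pos: [552.3, 211.5, 57.5]
ee_rot: [0.0, 0.818, -0.575, -0.0]
force: [-0.6, 0.0, -0.9]
grip_width: -0.001
```

```bash
python3 - <<'E'
from rig import ctrl, cams
import cv2, numpy as np
print(ctrl.sense()["eef_pos"])
b=cams.capture("side");a=cams.capture("scene")
cv2.imwrite("pics/two3.png",np.hstack([cv2.resize(b[100:190,250:370],(400,300)),cv2.resize(a[160:250,340:460],(400,300))])[:,:,::-1])
E
```

```text
[552.27379811 211.53188801  57.47969366]
```

View pics/two3.png

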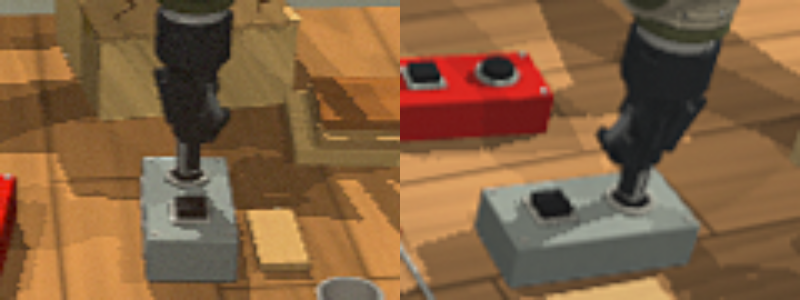

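The force has gone to about zero and the cap looks down in its collar. I'll lift and verify.

Emit:
play_rows([
  [[0, 0, -0.003], [0, 0, 0]],
  [[0, 0, -0.003], [0, 0, 0]],
  [[0, 0, -0.02], [0, 0, 0]],
  [[0, 0, -0.06], [0, 0, 0]],
  [[0, 0, -0.06], [0, 0, 0]],
  [[0, 0, -0.06], [0, 0, 0]],
  [[0, 0.06, -0.02], [0, 0, 0]],
  [[0, 0.06, 0], [0, 0, 0]],
  [[0, 0, 0], [0, 0, 0]],
  [[0, 0, 0], [0, 0, 0]],
])

```text
time_s: 6.45
eef_pos: [467.4, 181.0, 228.1]
ee_rot: [-0.001, 0.818, -0.575, 0.001]
force: [0.3, -0.1, 0.1]
grip_width: 0.002
```

```bash
python3 - <<'E'
from rig import ctrl, cams
from h import *
import cv2
ci=cams.camera_info("wrist")
im=cams.capture("wrist")
s=ctrl.sense();print(s["eef_pos"],s["force"],s["time_s"])
print(proj(ci,(552,211,64)))
b=cams.capture("side");a=cams.capture("scene")
u,v=map(int,proj(ci,(552,190,64)))
cv2.imwrite("pics/two4.png",np.hstack([cv2.resize(im[max(v-70,0):v+70,u-90:u+90],(400,300)),cv2.resize(a[160:250,340:460],(400,300))])[:,:,::-1])
# travel to view the station
for T in((430,-270,235),):
    c2=dict(ci);c2["xyz"]=ci["xyz"]+np.array(T)-s["eef_pos"]
    print(T,rows(s,T),proj(c2,(522,-229,94)),proj(c2,(519,-157,94)))
E
```

```text
[468.20854092 181.11190842 227.97497029] [ 0.26130435  0.04336271 -0.62923178] 6.5
(np.float64(279.7458193992612), np.float64(104.31785914094777))
(430, -270, 235) (array([411.49324059, 188.76598588,  -7.20507306]), array([ 0.54865765,  0.25168798, -0.00960676])) (np.float64(271.2559149631732), np.float64(89.82620434882205)) (np.float64(193.3676506158734), np.float64(63.7197054385058))
```

View pics/two4.png

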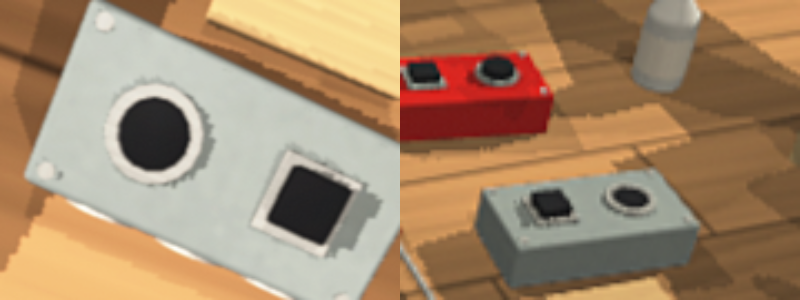

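The power round key stays flush in its collar and its square key is up. Now on to the station.

Emit:
play_rows([
  [[0.0457, 0.0198, 0], [0, 0, 0]],
  [[0.0457, 0.0198, 0], [0, 0, 0]],
  [[0.0457, 0.0198, 0], [0, 0, 0]],
  [[0.0457, 0.0198, 0], [0, 0, 0]],
  [[0.0457, 0.0198, 0], [0, 0, 0]],
  [[0.0457, 0.0198, 0], [0, 0, 0]],
  [[0.0457, 0.0198, 0], [0, 0, 0]],
  [[0.0457, 0.0198, 0], [0, 0, 0]],
  [[0.0457, 0.0198, 0], [0, 0, 0]],
  [[0.0457, 0.0198, 0], [0, 0, 0]],
  [[0.0457, 0.0198, 0], [0, 0, 0]],
  [[0.0457, 0.0198, 0], [0, 0, 0]],
  [[0, 0, 0], [0, 0, 0]],
  [[0, 0, 0], [0, 0, 0]],
  [[0, 0, 0], [0, 0, 0]],
])

```text
time_s: 8.1
eef_pos: [439.8, -265.7, 227.2]
ee_rot: [-0.0, 0.818, -0.575, -0.0]
force: [0.2, 0.3, -0.1]
grip_width: 0.003
```

```bash
python3 - <<'E'
from rig import ctrl, cams
from h import *
import cv2
ci=cams.camera_info("wrist")
im=cams.capture("wrist"); cv2.imwrite("pics/wrist5.png",im[:,:,::-1])
s=ctrl.sense();print(s["eef_pos"],s["time_s"])
for t in("burner_round","burner_square"):
    for d in cams.tip_of("wrist",t): print(t,d,onz(ci,d['pixel'],94))
u,v=proj(ci,(520,-195,94));u=int(u);v=int(v);print(u,v)
caps(im,(u-90,u+90,max(v-80,0),v+80),ci,94)
E
```

```text
[ 439.76589391 -265.50464094  227.33090334] 8.15
burner_round {'pixel': [268.8, 92.3], 'p': 0.56} [ 529.08477186 -223.48822446   94.        ]
burner_square {'pixel': [182.1, 75.7], 'p': 0.69} [ 516.25907949 -148.08354158   94.        ]
burner_square {'pixel': [533.6, 342.8], 'p': 0.69} [ 376.67661441 -603.12926504   94.        ]
234 90
[186.7  76. ] [  25   46   37   41 1223] [ 517.4 -151.9   94. ]
[270.5  94.6] [ 108   65   38   41 1199] [ 527.8 -225.5   94. ]
```

View pics/wrist5.png

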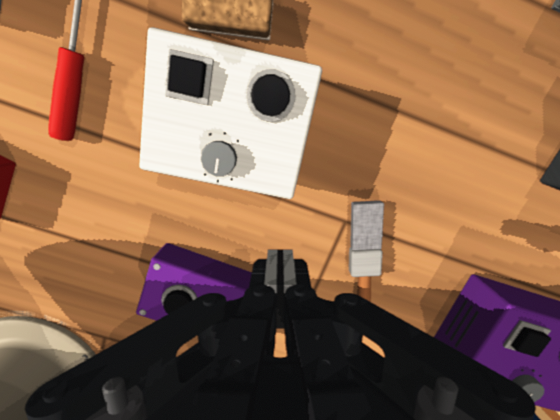

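The white station has its round key at (271,94), its square key at (187,76) and its dial at (219,158). The purple boxes at the bottom are look-alikes. I'll move above the round key.

Emit:
play_rows([
  [[-0.0034, -0.0424, 0], [0, 0, 0]],
  [[-0.0034, -0.0424, 0], [0, 0, 0]],
  [[-0.0034, -0.0424, 0], [0, 0, 0]],
  [[0, 0, 0.0384], [0, 0, 0]],
  [[0, 0, 0.0384], [0, 0, 0]],
  [[0, 0, 0.0384], [0, 0, 0]],
  [[0, 0, 0.0384], [0, 0, 0]],
  [[0, 0, 0], [0, 0, 0]],
  [[0, 0, 0], [0, 0, 0]],
  [[0, 0, 0], [0, 0, 0]],
])

```text
time_s: 9.25
eef_pos: [527.3, -227.1, 114.0]
ee_rot: [-0.0, 0.818, -0.575, 0.002]
force: [0.4, -0.3, -0.6]
grip_width: -0.001
```

```bash
python3 - <<'E'
from rig import ctrl, cams
from h import *
import cv2
ci=cams.camera_info("wrist")
im=cams.capture("wrist")
s=ctrl.sense();print(s["eef_pos"],s["force"],s["time_s"])
b=im.copy()
for a in np.linspace(0,6.28,33):
    u,v=proj(ci,(527+18*np.cos(a),-226+18*np.sin(a),94)); cv2.circle(b,(int(u+.5),int(v+.5)),0,(255,0,0),-1)
cv2.imwrite("pics/crop6.png",cv2.resize(b[170:290,200:360],(800,600),interpolation=cv2.INTER_NEAREST)[:,:,::-1])
E
```

```text
[ 527.29192274 -227.1027587   113.96680248] [-0.18474689 -0.95731931  0.29768931] 9.3
```

View pics/crop6.png

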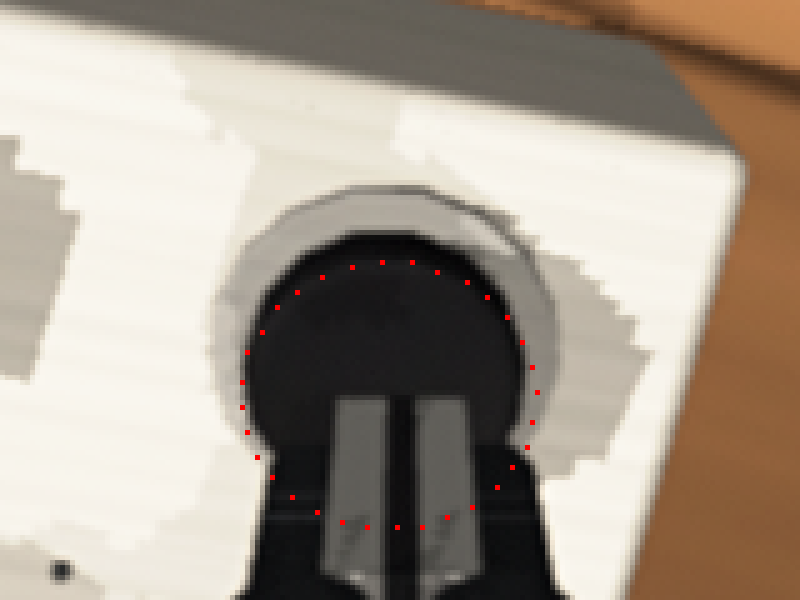

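The predicted rim matches the cap to within 1–2 px, so I'll press from z = 114 with contact expected at 94.

Emit:
play_rows([
  [[0, 0, 0.004], [0, 0, 0]],
  [[0, 0, 0.004], [0, 0, 0]],
  [[0, 0, 0.004], [0, 0, 0]],
  [[0, 0, 0.004], [0, 0, 0]],
  [[0, 0, 0.004], [0, 0, 0]],
  [[0, 0, 0.002], [0, 0, 0]],
  [[0, 0, 0.002], [0, 0, 0]],
  [[0, 0, 0.002], [0, 0, 0]],
  [[0, 0, 0.002], [0, 0, 0]],
])

```text
time_s: 10.2
eef_pos: [526.5, -226.8, 91.4]
ee_rot: [0.0, 0.818, -0.575, 0.0]
force: [-2.2, 1.7, 4.1]
grip_width: 0.001
```

Emit:
play_rows([
  [[0, 0, 0.002], [0, 0, 0]],
])

```text
time_s: 10.3
eef_pos: [526.5, -226.8, 89.8]
ee_rot: [0.0, 0.818, -0.575, 0.0]
force: [-0.7, 0.7, 2.7]
grip_width: -0.002
```

Emit:
play_rows([
  [[0, 0, 0.0015], [0, 0, 0]],
  [[0, 0, 0], [0, 0, 0]],
])

```text
time_s: 10.5
eef_pos: [526.5, -226.7, 88.1]
ee_rot: [-0.0, 0.818, -0.575, -0.0]
force: [0.3, -0.3, -0.2]
grip_width: -0.002
```

Emit:
play_rows([
  [[0, 0, 0.001], [0, 0, 0]],
  [[0, 0, 0], [0, 0, 0]],
  [[0, 0, -0.003], [0, 0, 0]],
  [[0, 0, -0.003], [0, 0, 0]],
  [[0, 0, -0.02], [0, 0, 0]],
  [[0, 0, -0.06], [0, 0, 0]],
  [[0, 0, -0.06], [0, 0, 0]],
  [[0, 0, -0.04], [0, 0, 0]],
  [[0, 0.06, 0], [0, 0, 0]],
  [[0, 0.06, 0], [0, 0, 0]],
  [[0, 0, 0], [0, 0, 0]],
  [[0, 0, 0], [0, 0, 0]],
  [[0, 0, 0], [0, 0, 0]],
])

```text
time_s: 11.8
eef_pos: [442.5, -257.1, 227.4]
ee_rot: [-0.0, 0.818, -0.575, 0.0]
force: [-0.0, -0.3, -0.5]
grip_width: -0.004
```

```bash
python3 - <<'E'
from rig import ctrl, cams
from h import *
import cv2
im=cams.capture("wrist");a=cams.capture("scene")
print(ctrl.sense()["time_s"],ctrl.sense()["force"])
f=lambda x:cv2.resize(x,(400,300),interpolation=cv2.INTER_CUBIC)
cv2.imwrite("pics/end.png",np.vstack([np.hstack([f(a[190:265,230:330]),f(a[185:260,350:450])]),np.hstack([f(im[10:220,110:390]),f(a)])])[:,:,::-1])
E
```

```text
11.9 [ 0.50364396 -1.174508   -0.46807537]
```

View pics/end.png

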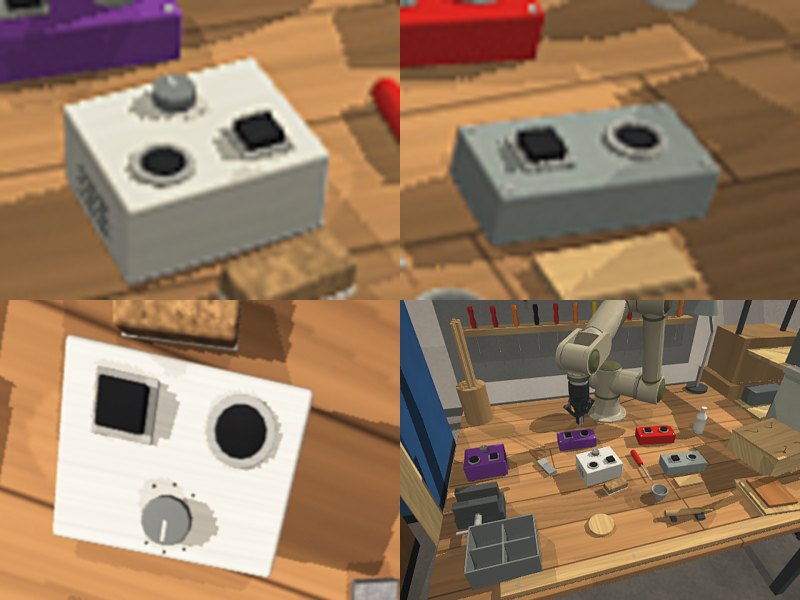

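Both round keys are flush in their collars, both square keys are up, and the arm is clear. Handing in.

```bash
python3 -c "
from rig import ctrl
print(ctrl.finish_job())"
```

```text
the job is handed in; nothing more can be done
None
```

I pressed the round key on the grey power box first, then the round key on the aluminium station. I used shut fingers at about 15 mm/s and eased off when the resistance vanished. The forces I read during the presses reached about 4–5 N, though they were only read at the end of each move call. I left the purple and red look-alikes and the square keys alone.

The last pictures, at 11.9 s, show both round caps staying flush in their collars and both square keys up. The gripper was well clear, with no force on the tool beyond reading noise. No check failed. The trained networks' key positions were off by up to about 2 cm in the distant views, so I used centres segmented in the wrist camera instead. Those put the keys 78.6 mm and 74.3 mm apart, against the stated 80 mm and 76 mm. The hand-in reported no verdict.

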